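# Snap the brewing timer onto the rail under the shelf

### The arm

A 6-joint arm with a two-finger parallel gripper is mounted at the origin on the work surface. World frame = base frame: x ahead of the robot, y to its left, z up, the work surface at z = 0. Lengths are in mm, angles in rad, forces in N, time in s.
With the tool pointing down it reaches from about 275 to 825 mm from the base axis. Payload 5.2 kg.
Tool frame: the origin (TCP) lies at the very end of the fingers, on their centre line; the grasp point (between the pads) lies 19 mm behind it; z points along the fingers, y is the direction in which the jaws open and shut (so a half turn about z gives the same grasp; the last joint's range is limited). The gripper opens to 93 mm and grips with 3 to 60 N. Pads are 15 mm wide; open, the fingers measure 128 mm over their backs; the gripper's body (75 mm by 188 mm) begins 65 mm behind the grasp point.
Start: joints at [-1.42, 0.259, 1.535, -0, 1.348, -0.203], TCP at [190.577, -515.932, 218.653] pointing down, gripper open.
Joint ranges: [-3.14, 3.14], [-0.91, 2.08], [0.19, 2.58], [-1.22, 4.36], [0.22, 2.71], [-3.12, 3.12]. Speed limits (rad/s): [2.57, 2.57, 3.14, 3.14, 3.14, 3.14].

### API

Orientations are given as [roll, pitch, yaw] about the fixed x, y, z axes, in that order (R = Rz(yaw) Ry(pitch) Rx(roll)).
In Python, from bench import robot gives the robot as it stands. The module is installed in compiled form; this text tells all that it offers. Calls block until the motion is done:
- robot.move_ptp(position, orientation): joint-space move of the TCP to a pose.
- robot.move_linear(position, ori=None, speed=150, f_stop=None): straight line of the TCP; ori=None keeps the orientation; speed is the mean speed in mm/s. With f_stop (N) it stops when the force on the tool has changed by that much, and returns True; else False.
- robot.move_j(angles): joint-space move.
- robot.move_gripper(opening): opening from 0.0 (shut) to 1.0 (fully open); the grip force is fixed at half the most; returns when the fingers have stopped.
- robot.sleep(seconds).
- robot.inverse_kinematics(position, orientation): joint angles nearest the present ones, or None.
- robot.get_image(name): name is "scene" or "side" or "wrist"; returns a dict with "img" (480x640x3 uint8, blue, green, red), "fovy" (degrees; the focal length in pixels is half the picture's height over the tangent of half this angle, whatever the lens; pixels are square), "cx", "cy" (the principal point, pixels), "eye" and "orientation" of the camera in the world. Camera axes: x right, y down, z forward; pixel columns grow to the right and rows downward; lengths in mm; the calibration is good to about 2 mm. A picture is of the moment at which its call begins. There is no depth.
A pose or a line that the arm cannot do raises robot.MotionError and nothing moves.
- robot.hand_in(): hands the job in, once; it reports no verdict.
Readings, each from a call of its own:
- robot.current_t(): time.
- robot.current_qpos(): joint angles.
- robot.current_joint_vel(): joint speeds.
- robot.current_joint_efforts(): joint torques, N m.
- robot.current_tcp_pos(): TCP position.
- robot.current_eef_rot(): TCP orientation.
- robot.current_contact_force(): force on the tool from outside, world axes, zero at the start.
- robot.current_ft_torque(): the same for the moment, N m.
- robot.current_gripper_width(): opening from 0.0 (shut) to 1.0 (fully open).
Only numpy, scipy, OpenCV 4.12 (cv2) and the standard library are available. Lean on these libraries where they do the work, as an engineer would, in place of code of your own. Each camera call takes 0.05 s, during which the arm holds its last target.

### The job

Clip the brewing timer onto the round rail under the wire shelf, in the free stretch between the scoop and the strainer that hang there: push its sprung clip squarely over the rail until both arms snap past the tube and it sits fully home, with its face leaning back so that it looks up at you with the display uppermost. Press only as hard as the snap needs, let go, and leave everything else on the worktop as it stands.

Things in the scene. Friction and masses are not known exactly. Their poses are not given: they have to be found in the camera images.
- timer: Brewing timer, about 0.1 kg, a white case with a sprung steel clip on its back; it stands face up on the two lips of the clip. Origin: on the worktop, midway between the lips. Own z points out of the face; +x to the display end of the face, -x to the end with the round buttons and bar key; y is the line along which a rod lies in the clip. From its bottom to the face 74 mm.
- timer_case (a point): Centre of the timer's case, 63 mm above its origin. The case is 64 mm (x) by 56 mm (y) by 22 mm (z, from 52 to 74 mm); its two 56 mm apart sides are flat and free for a grasp from above. Neck, saddle pad and clip below it are 34 mm wide (y). Home, the top of the rail lies 18 mm below the case's underside, so fingertips should reach no more than 14 mm below that underside.
- clip_seat (a point): Centre of the clip's round hollow, 21 mm above the timer's origin, 31 mm below the case's underside: the rail's axis lies here when the clip is fully home. Each arm ends in a round bead 5 mm thick, its centre 19 mm to the side (timer x = +19 or -19 mm) and 18.6 mm below this point; from there the mouth narrows from 33 mm to 18 mm at the nibs, 8 mm below this point.
- timer_face (a point): Middle of the timer's face (74 mm above its origin).
- clip_arm_top (a joint): Opening in rad of the sprung clip arm on the display (+x) side: 0 closed on its stop, preloaded; grows outwards, about 0.14 as the 25 mm tube passes its nib, below 0.08 once home. First touch comes about 18 mm before home. The snap takes about 10 to 20 N along the timer's -z, most just after touching; then it falls and becomes a pull of some 6 N: from about 6 mm on the clip draws itself home.
- clip_arm_low (a joint): The same for the clip arm on the button (-x) side.
- rack: Counter rack, fixed to the worktop: see-through shelf of steel wire, 580 mm wide (own y), 200 mm deep (x), on tubular side frames. Origin: on the worktop under the middle of the shelf; +x points away from the robot. A bare steel tube rail, 25 mm in diameter, 560 mm long, runs along its y under the shelf's front.
- rail_mid (a point): Nominal middle of the rail's axis: 85 mm in front of (-x) the rack's origin, 170 mm up. The rail is bolted in upright slots of two hangers, so its true axis stands anywhere from 18 mm below to 18 mm above this point; that height is not measured: look or feel for it. It stays level, straight under or over this line, and does not move under working forces.
- shelf_front (a point): Middle of the shelf's front wire (8 mm thick), 15 mm nearer the robot than the rail's axis and 288 mm up; a guard wire runs 24 mm above it. A hand straight above the rail is blocked by them: come from the robot's side with the hand and timer leaning back about 40 deg from upright (35 to 45 fits) and push forward and down.
- scoop_hook (a point): Where the S-hook of the hanging coffee scoop (steel cup 56 mm across on a flat stem, hanging 150 mm down) holds on the shelf's front wire, on that wire's axis, in the left (+y) half. The scoop hangs in front of the rail, its cup up to 70 mm nearer the robot than the wire, and slides along the wire if pushed. Axes as the rack's.
- strainer_hook (a point): The same for the hanging strainer (round steel sieve 62 mm across on a wooden stem, hanging 170 mm down), in the right (-y) half. The two hooks are 200 to 360 mm apart. Axes as the rack's.
- tray: Round bamboo tray, 244 mm across and 18 mm high, bystander. Origin under its centre.
- cup0: Glass cup 64 mm across, 62 mm high, on the tray, bystander.
- cup1: The second such glass cup on the tray, bystander.
- jebena: Dark clay jebena (coffee pot with round belly 144 mm across, thin neck, spout, handle), 210 mm high, bystander.
- funnel: Small steel funnel standing on its wide mouth, 96 mm across, 92 mm high, bystander.

How it is judged (in metres and radians):
At the end, for the whole second after the job is handed in: The timer hangs on the rail by its own clip, released and at rest: both arms closed (below 0.09 rad), rail axis within 3.5 mm of the seat, square to the rail within 0.1 rad, face towards the robot and leaning 15 to 57 deg back from level, display uppermost, at least 40 mm from both hooks (x of clip_seat in the frame of rack between -0.0885 and -0.0815 m and z of clip_seat in the frame of rack between 0.148 and 0.192 m and angle between the y axis of timer and the y axis of rack, either way round below 0.1 rad and angle between timer's own z axis and vertical between 0.25 and 1 rad and angle between timer's own x axis and vertical below 1.4 rad and x of timer_face in the frame of rack below -0.095 m and y of clip_seat in the frame of scoop_hook below -0.04 m and y of clip_seat in the frame of strainer_hook above 0.04 m and value of joint each of clip_arm_top, clip_arm_low below 0.09 rad and linear speed of timer below 0.02 m/s and angular speed of timer below 0.1 rad/s); the robot touches nothing.
It fails at once if something else on the worktop was pushed about (distance of any of tray, cup0, cup1, jebena, funnel from where it was at the start of the episode above 0.03 m).
It fails at once if the hanging scoop or strainer was pushed aside (distance of any of scoop_hook, strainer_hook from where it was at the start of the episode above 0.03 m).
It fails at once if the timer was forced: clip and rack bear on each other with more than 65 N in all (the clip's own squeeze, 20 to 40 N, included) (contact force between timer and rack above 65 N).
It also fails if it takes over 48 s, if anything falls off the work surface, if the arm or the gripper's body presses on something with over 40 N, if the wrist force passes 120 N, or if a joint passes its speed limit or range.

## Working session

There is one attempt and no reset: what is moved stays moved. The work goes in short steps, each a Python script; the robot and the scene stay as the last script left them, time stands still between calls to the robot, and variables do not carry over. Pictures are saved under pics/ and viewed, and the job is handed in when it is done.

```bash
mkdir -p pics; ls; python3 - <<'E'
from bench import robot
import cv2,numpy as np
for n in ["scene","side","wrist"]:
    d=robot.get_image(n); cv2.imwrite(f"pics/{n}0.png",d["img"])
    print(n,{k:np.round(v,4).tolist() for k,v in d.items() if k!="img"})
print(robot.current_t(),robot.current_tcp_pos(),robot.current_eef_rot())
E
```

```text
pics
scene {'fovy': 43.412, 'cx': 304.8592, 'cy': 244.0084, 'eye': [1104.1512, -403.2424, 1279.0533], 'orientation': [-2.5832, -0.012, 0.9266]}
side {'fovy': 57.1549, 'cx': 317.5889, 'cy': 235.2861, 'eye': [489.462, 763.0559, 741.2298], 'orientation': [-2.229, 0.0252, -3.0735]}
wrist {'fovy': 58.4971, 'cx': 311.7703, 'cy': 246.6939, 'eye': [258.9588, -490.0105, 383.5043], 'orientation': [2.8789, 0.0017, -1.2168]}
0.15 [ 190.50666423 -515.51315747  218.01625429] [-3.14022105e+00 -2.47830111e-04  3.53829446e-01]
```

View pics/scene0.png

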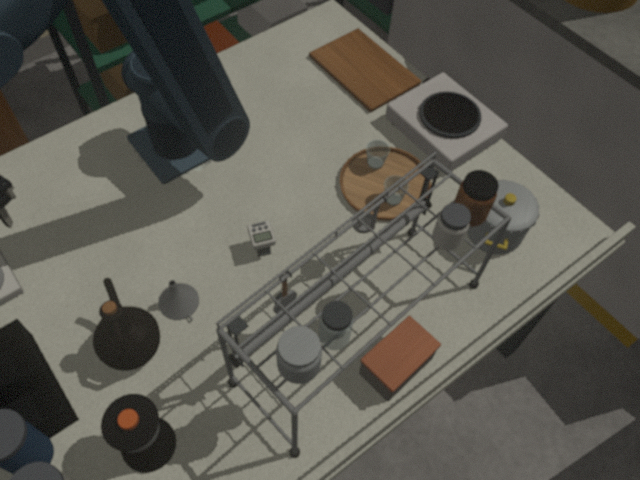

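View pics/side0.png

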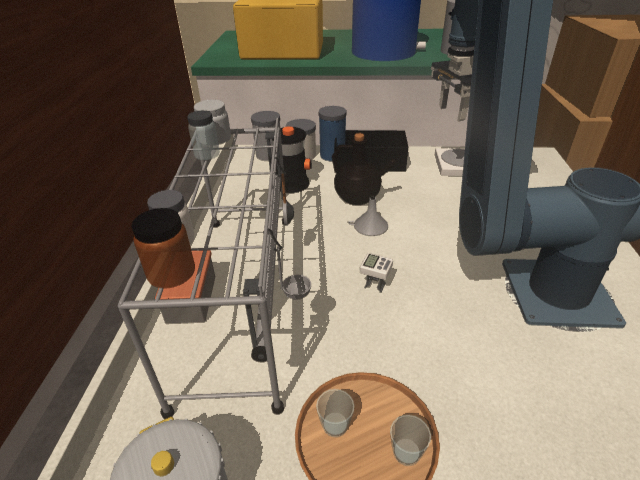

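View pics/wrist0.png

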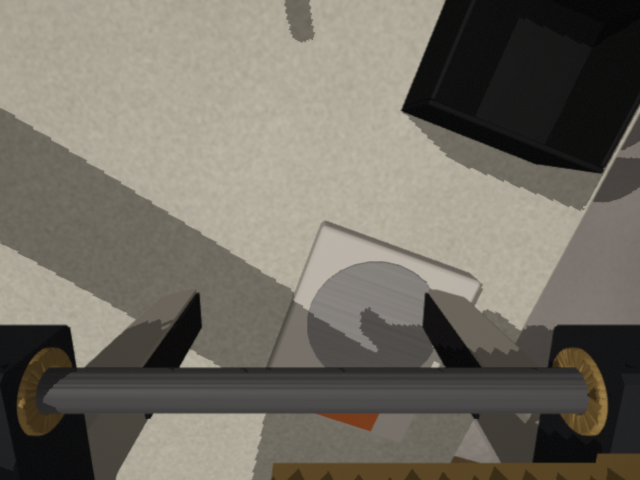

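Scene shows the timer at about (262,236) px, the rack running from (225,335) to (435,165), and the scoop near (367,218) and strainer near (287,290). Side shows the timer at (377,268). Next I'll zoom in.

```bash
cat > h.py <<'E'
import numpy as np,cv2
from scipy.spatial.transform import Rotation as R
from bench import robot
def cam(d):
    f=240/np.tan(np.radians(d["fovy"])/2)
    return f,d["cx"],d["cy"],np.array(d["eye"]),R.from_euler('xyz',d["orientation"]).as_matrix()
def ray(d,u,v):
    f,cx,cy,e,M=cam(d); r=M@np.array([(u-cx)/f,(v-cy)/f,1]); return e,r/np.linalg.norm(r)
def plane(d,u,v,z):
    e,r=ray(d,u,v); return e+r*(z-e[2])/r[2]
def tri(d1,p1,d2,p2):
    e1,r1=ray(d1,*p1);e2,r2=ray(d2,*p2)
    s=np.linalg.lstsq(np.c_[r1,-r2],e2-e1,rcond=None)[0]
    a=e1+s[0]*r1;b=e2+s[1]*r2
    return (a+b)/2,np.linalg.norm(a-b)
def proj(d,p):
    f,cx,cy,e,M=cam(d); q=M.T@(np.array(p)-e); return np.array([cx+f*q[0]/q[2],cy+f*q[1]/q[2]])
E
python3 - <<'E'
import pickle
from h import *
D={n:robot.get_image(n) for n in["scene","side"]}
pickle.dump(D,open("D.pkl","wb"))
def crop(n,x,y,w,h,s,f):
    cv2.imwrite(f"pics/{f}.png",cv2.resize(D[n]["img"][y:y+h,x:x+w],None,fx=s,fy=s,interpolation=cv2.INTER_CUBIC))
crop("scene",205,150,260,220,3,"c_scene")
crop("side",110,100,200,200,3,"c_side")
crop("scene",235,210,55,55,9,"t_scene")
crop("side",345,240,65,60,9,"t_side")
E
```

```text
(no output)
```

View pics/c_scene.png

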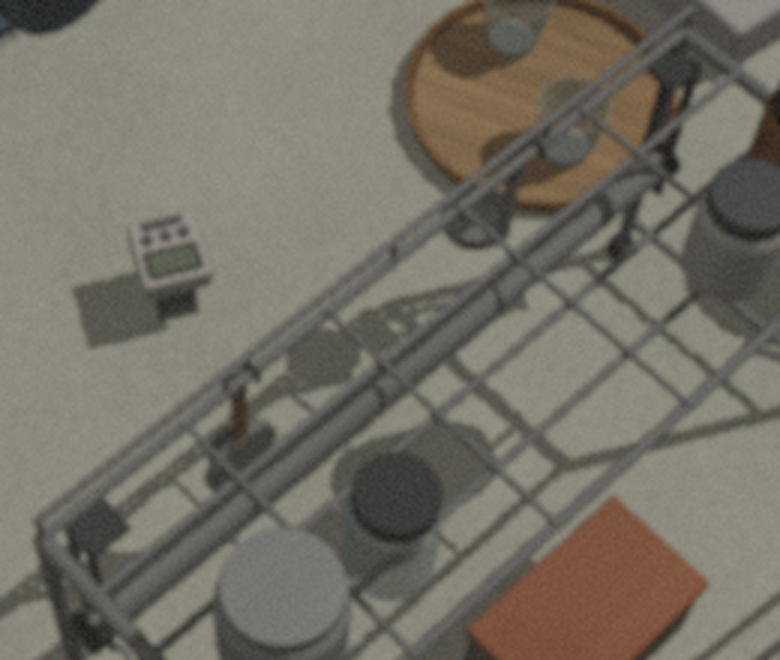

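View pics/c_side.png

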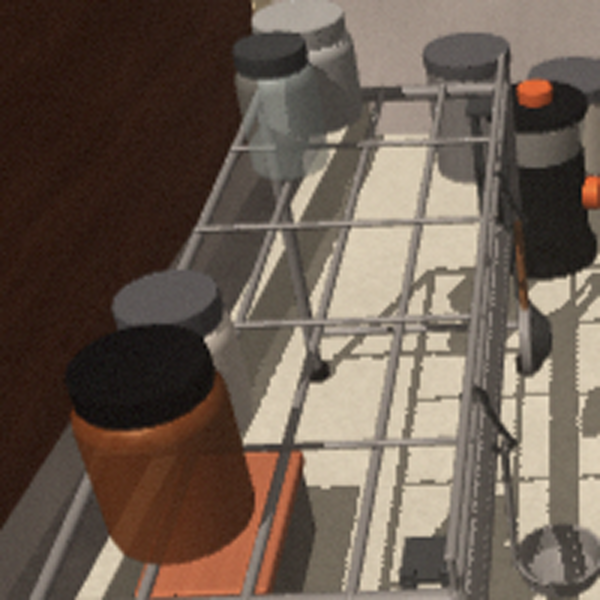

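View pics/t_scene.png

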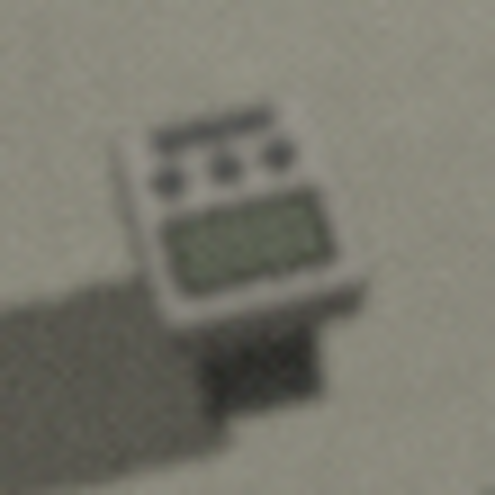

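View pics/t_side.png

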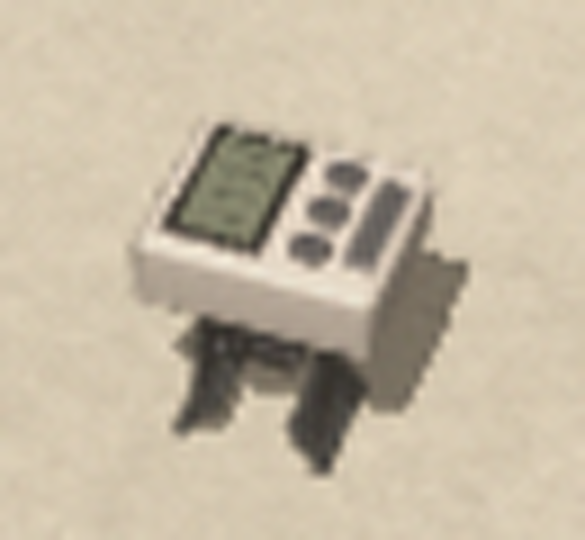

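Timer corners are visible in both crops: in scene the display end is lower, in side it is to the left, so it points away from the robot. The rail is the thick tube from crop (110,600) to (650,180). I'll measure.

```bash
python3 - <<'E'
import pickle
from h import *
D=pickle.load(open("D.pkl","rb"));S=D["scene"];T=D["side"]
cs=[((115,140),(430,175)),((300,95),(370,300)),((365,275),(135,240)),((175,325),(205,120))]
A=[];B=[]
for a,b in [((115,140),0),((300,95),0),((365,275),0),((175,325),0)]:
    p=plane(S,(a[0]+.5)/9-.5+235,(a[1]+.5)/9-.5+210,74);A.append(p)
for a in [(205,120),(430,175),(370,300),(135,240)]:
    p=plane(T,(a[0]+.5)/9-.5+345,(a[1]+.5)/9-.5+240,74);B.append(p)
for n,P in(("scene",A),("side",B)):
    P=np.array(P);print(n,np.round(P,1).tolist(),P.mean(0).round(1),[round(np.linalg.norm(P[i]-P[i-1]),1) for i in range(4)])
# wires in scene: crop 3x offset (205,150)
g=cv2.cvtColor(S["img"],cv2.COLOR_BGR2GRAY)
c=lambda a:((a[0]+.5)/3-.5+205,(a[1]+.5)/3-.5+150)
for nm,a,z in [("guardL",(690,14),312),("frontL",(688,36),288),("guardR",(40,520),312),("frontR",(50,535),288),("railL",(655,178),170),("railR",(110,600),170),
  ("hookS",(525,160),288),("hookSt",(240,375),288),("FLfoot",(668,165),0)]:
    print(nm,np.round(c(a),1),plane(S,*c(a),z).round(1))
cv2.imwrite("pics/w1.png",cv2.resize(S["img"][300:410,215:320],None,fx=7,fy=7,interpolation=cv2.INTER_CUBIC)[:600])
cv2.imwrite("pics/w2.png",cv2.resize(S["img"][145:235,345:445],None,fx=7,fy=6.5,interpolation=cv2.INTER_CUBIC))
E
```

```text
scene [[385.9, -18.5, 74.0], [403.3, 29.5, 74.0], [460.3, 10.4, 74.0], [443.4, -38.4, 74.0]] [423.3  -4.3  74. ] [np.float64(60.9), np.float64(51.1), np.float64(60.1), np.float64(51.7)]
side [[443.7, -33.8, 74.0], [386.9, -14.1, 74.0], [404.7, 33.7, 74.0], [462.2, 13.8, 74.0]] [ 4.244e+02 -1.000e-01  7.400e+01] [np.float64(51.1), np.float64(60.1), np.float64(51.0), np.float64(60.9)]
guardL [434.7 154.3] [612.6 320.1 312. ]
frontL [434.  161.7] [614.4 322.9 288. ]
guardR [218. 323.] [ 667.8 -250.6  312. ]
frontR [221.3 328. ] [ 668.7 -247.3  288. ]
railL [423. 209.] [642.1 293.9 170. ]
railR [241.3 349.7] [ 678.8 -222.3  170. ]
hookS [379.7 203. ] [628. 159. 288.]
hookSt [284.7 274.7] [647.9 -93.2 288. ]
FLfoot [427.3 204.7] [567.8 419.4   0. ]
```

View pics/w1.png

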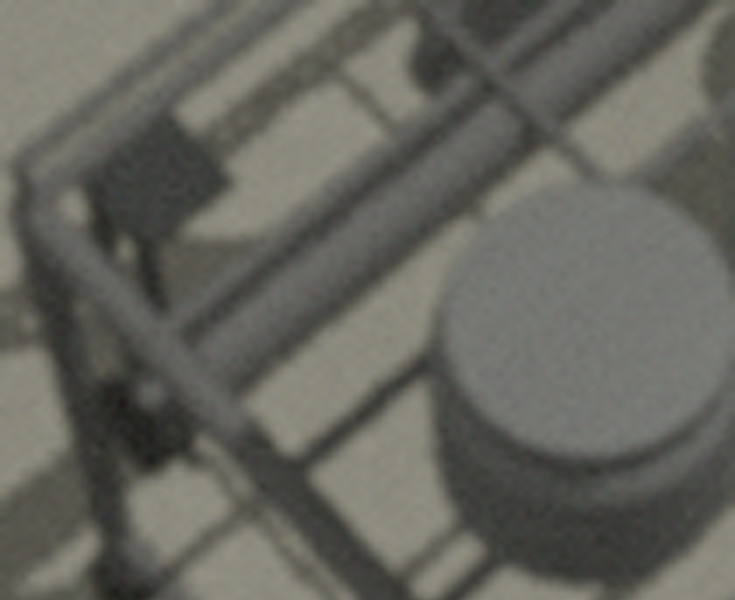

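View pics/w2.png

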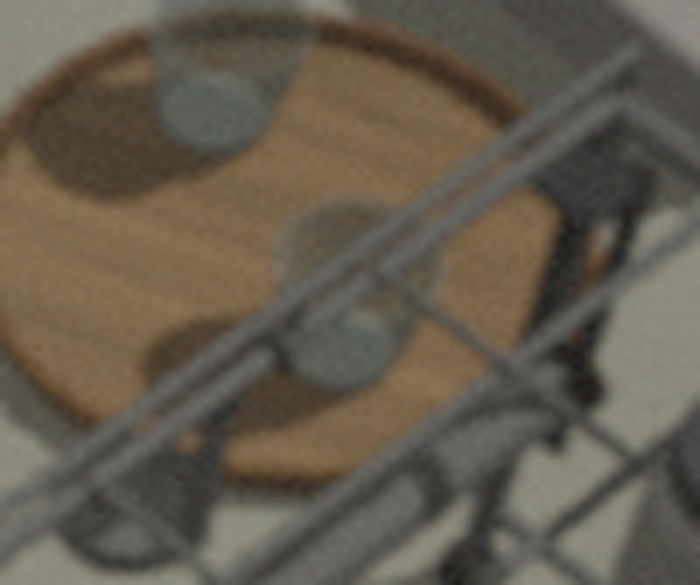

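```bash
cat >> h.py <<'E'
RY=0.095  # rack yaw
def timer_ori(yaw,lean,flip):
    # timer R: yaw, leaned back; tool z=-timer z ; tool x = +-timer x
    M=(R.from_euler('z',yaw)*R.from_euler('y',-lean)).as_matrix()
    s=-1 if flip else 1
    T=np.c_[s*M[:,0],-s*M[:,1],-M[:,2]]
    return M,R.from_matrix(T).as_euler('xyz')
E
python3 - <<'E'
from h import *
for flip in (0,1):
    M,o=timer_ori(-.337,0,flip)
    print(flip,o.round(3),"hover",robot.inverse_kinematics([424,-2,190],o),"pick",robot.inverse_kinematics([424,-2,43],o))
    for L in (35,40,45):
        M,o=timer_ori(RY,np.radians(L),flip)
        seat=np.array([655,30,170.])
        for b in (0,100):
            q=robot.inverse_kinematics(seat+M[:,2]*(22+b),o)
            print(L,b,None if q is None else np.round(q,2))
E
```

```text
0 [ 3.142  0.    -0.337] hover [-2.69104185e-01  5.18431320e-02  1.85826913e+00 -4.44089210e-16
  1.23148039e+00  1.63869214e+00] pick [-2.69104185e-01  2.51076934e-01  2.05191484e+00 -4.44089210e-16
  8.38600883e-01  1.63869214e+00]
35 0 [-0.24  0.15  1.94  0.4   0.51  0.94]
35 100 [-0.29 -0.05  1.93  0.33  0.72  1.  ]
40 0 [-0.26  0.13  2.02  0.63  0.39  0.71]
40 100 [-0.33 -0.1   2.04  0.48  0.61  0.83]
45 0 [-0.28  0.12  2.11  1.02  0.31  0.3 ]
45 100 [-0.37 -0.13  2.14  0.71  0.51  0.58]
1 [3.142 0.    2.805] hover [-0.26910418  0.05184313  1.85826913  0.          1.23148039 -1.50290051] pick [-0.26910418  0.25107693  2.05191484  0.          0.83860088 -1.50290051]
35 0 [-0.24  0.15  1.94  0.4   0.51 -2.2 ]
35 100 [-0.29 -0.05  1.93  0.33  0.72 -2.15]
40 0 [-0.26  0.13  2.02  0.63  0.39 -2.44]
40 100 [-0.33 -0.1   2.04  0.48  0.61 -2.31]
45 0 [-0.28  0.12  2.11  1.02  0.31 -2.85]
45 100 [-0.37 -0.13  2.14  0.71  0.51 -2.56]
```

```bash
python3 - <<'E'
from h import *
import pickle
M,o=timer_ori(-.337,0,1)
robot.move_ptp([424,-2,170],o)
d=robot.get_image("wrist");pickle.dump(d,open("W1.pkl","wb"))
cv2.imwrite("pics/wrist1.png",d["img"]);print(robot.current_t(),robot.current_tcp_pos(),d["eye"],d["orientation"],robot.current_gripper_width())
E
```

```text
2.3417 [424.32741345  -2.7565274  170.07356585] [357.0403928   22.02485459 335.65418138] [ 2.87723311e+00 -2.38286805e-04  1.23254143e+00] 0.995671430628908
```

View pics/wrist1.png

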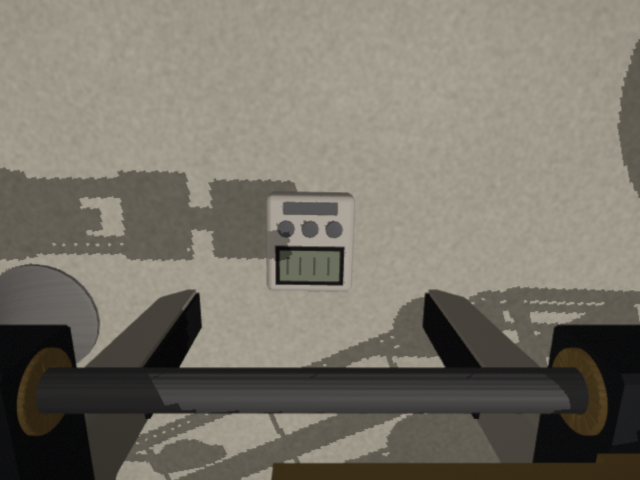

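The timer's face spans roughly (267,192) to (353,290), square to the image.

```bash
python3 - <<'E'
from h import *
import pickle
d=pickle.load(open("W1.pkl","rb"))
P=np.array([plane(d,u,v,74) for u,v in [(269.5,192.5),(352.5,192.5),(354,291),(266.5,291)]])
print(P.round(1),P.mean(0).round(1),[round(np.linalg.norm(P[i]-P[i-1]),1) for i in range(4)])
ax=(P[2]+P[3]-P[0]-P[1]);print(np.arctan2(ax[1],ax[0]))
e=cv2.resize(d["img"][175:305,250:370],None,fx=5,fy=4.6);cv2.imwrite("pics/tw.png",e)
E
```

```text
[[382.9 -14.4  74. ]
 [399.8  33.5  74. ]
 [461.2  14.6  74. ]
 [442.3 -39.1  74. ]] [421.5  -1.4  74. ] [np.float64(64.3), np.float64(50.8), np.float64(64.3), np.float64(56.9)]
-0.3463232601543961
```

View pics/tw.png

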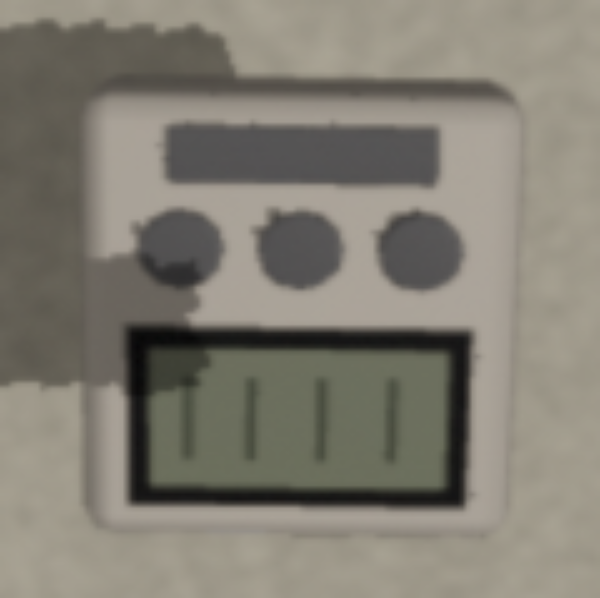

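```bash
python3 - <<'E'
from h import *
import pickle
M,o=timer_ori(-.345,0,1)
robot.move_linear([422.8,-1.8,43],o,speed=120)
print(robot.current_tcp_pos(),robot.current_contact_force())
robot.move_gripper(0.4)
print(robot.current_t(),robot.current_gripper_width(),robot.current_tcp_pos(),robot.current_contact_force())
robot.move_linear([422.8,-1.8,140],o,speed=150)
robot.sleep(.2)
d=robot.get_image("wrist");pickle.dump(d,open("W2.pkl","wb"));cv2.imwrite("pics/wrist2.png",d["img"])
print(robot.current_t(),robot.current_contact_force(),robot.current_gripper_width(),robot.current_tcp_pos())
s=robot.get_image("side");cv2.imwrite("pics/side2.png",s["img"][100:340,200:520].repeat(2,0).repeat(2,1))
E
```

```text
[423.30922183  -1.95845334  43.48215015] [0.03350192 0.10772977 0.63167563]
4.225 0.6002400617237549 [422.85616075  -1.8254277   43.06220691] [ 0.11776321  0.74576318 -0.13886003]
5.275 [ 0.82549214  0.02683922 -1.42722664] 0.5970950027151166 [422.25778353  -1.65478939 139.18568467]
```

View pics/wrist2.png

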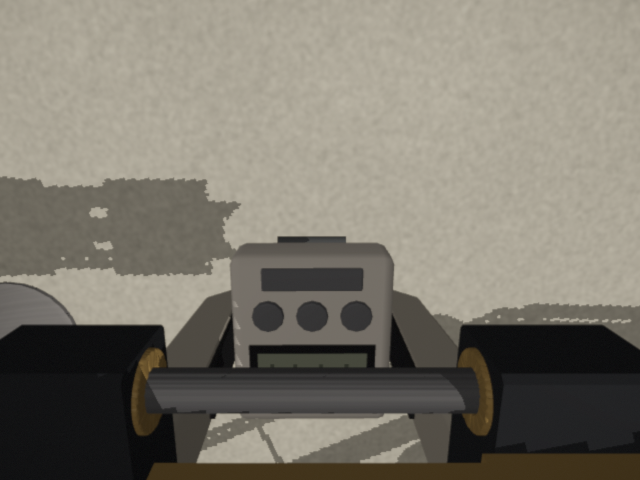

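View pics/side2.png

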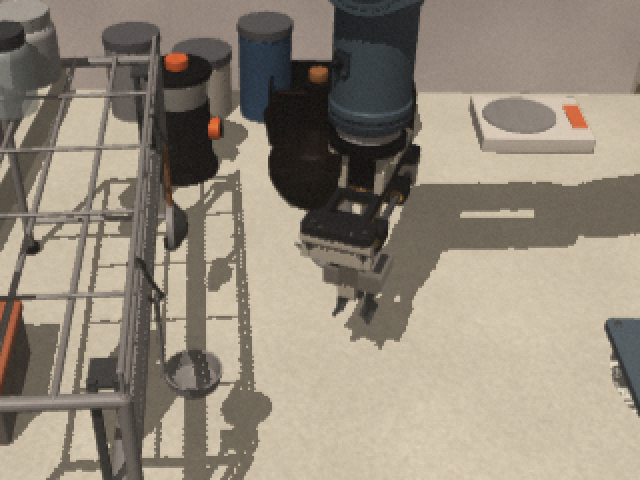

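Timer is held square: width 0.597 × 93 = 55.5 mm, and the face is centred at about (312,300) px. Next I'll choose view poses for the rail.

```bash
cat >> h.py <<'E'
import pickle
def wcam():
    d=pickle.load(open("W1.pkl","rb"))
    T=R.from_euler('xyz',timer_ori(-.337,0,1)[1]).as_matrix(); t=np.array([424.33,-2.76,170.07])
    return d,T.T@(np.array(d["eye"])-t),T.T@R.from_euler('xyz',d["orientation"]).as_matrix()
def pred(tcp,o):
    d,c,M=wcam();T=R.from_euler('xyz',o).as_matrix();d=dict(d);d["eye"]=np.array(tcp)+T@c;d["orientation"]=R.from_matrix(T@M).as_euler('xyz');return d
E
python3 - <<'E'
from h import *
print(wcam()[1:])
ry=np.array([-np.sin(RY),np.cos(RY),0])
mid=np.array([655,30,170.])
for L in(25,38,50):
  for dx,dz in ((-150,60),(-150,100),(-200,100),(-150,140),(-200,0),(-200,160)):
    M,o=timer_ori(RY,np.radians(L),1)
    tcp=mid+[dx,0,dz]
    q=robot.inverse_kinematics(tcp,o)
    d=pred(tcp,o)
    print(L,dx,dz,q is not None,d["eye"].round(),[proj(d,p).round().tolist() for p in (mid,mid+ry*60,mid+[0,0,118]-[15,0,0])])
E
```

```text
(array([  71.69992009,    1.14092643, -165.58418138]), array([[-1.25489994e-03, -9.65259207e-01, -2.61291194e-01],
       [ 9.99999184e-01, -1.27356698e-03, -9.78856584e-05],
       [-2.38286803e-04, -2.61291103e-01,  9.65260018e-01]]))
25 -150 60 True [371.  18. 350.] [[291.0, 382.0], [372.0, 382.0], [285.0, 569.0]]
25 -150 100 True [371.  18. 390.] [[293.0, 339.0], [366.0, 339.0], [288.0, 486.0]]
25 -200 100 True [321.  18. 390.] [[289.0, 374.0], [357.0, 374.0], [284.0, 516.0]]
25 -150 140 True [371.  18. 430.] [[295.0, 303.0], [362.0, 303.0], [291.0, 421.0]]
25 -200 0 True [321.  18. 290.] [[284.0, 495.0], [368.0, 495.0], [274.0, 749.0]]
25 -200 160 True [321.  18. 450.] [[292.0, 322.0], [352.0, 322.0], [288.0, 428.0]]
38 -150 60 True [347.  16. 316.] [[292.0, 333.0], [369.0, 333.0], [288.0, 508.0]]
38 -150 100 True [347.  16. 356.] [[293.0, 289.0], [365.0, 289.0], [290.0, 435.0]]
38 -200 100 True [297.  16. 356.] [[290.0, 317.0], [355.0, 317.0], [287.0, 452.0]]
38 -150 140 True [347.  16. 396.] [[295.0, 251.0], [362.0, 251.0], [292.0, 374.0]]
38 -200 0 True [297.  16. 256.] [[287.0, 431.0], [363.0, 431.0], [281.0, 634.0]]
38 -200 160 True [297.  16. 416.] [[292.0, 264.0], [351.0, 264.0], [289.0, 372.0]]
50 -150 60 True [333.  15. 282.] [[292.0, 290.0], [368.0, 290.0], [290.0, 456.0]]
50 -150 100 True [333.  15. 322.] [[293.0, 244.0], [366.0, 244.0], [292.0, 391.0]]
50 -200 100 True [283.  15. 322.] [[290.0, 267.0], [354.0, 267.0], [288.0, 398.0]]
50 -150 140 True [333.  15. 362.] [[294.0, 203.0], [363.0, 203.0], [293.0, 333.0]]
50 -200 0 True [283.  15. 222.] [[288.0, 378.0], [360.0, 377.0], [285.0, 551.0]]
50 -200 160 True [283.  15. 382.] [[292.0, 211.0], [352.0, 211.0], [290.0, 324.0]]
```

```bash
python3 - <<'E'
from h import *
ry=np.array([-np.sin(RY),np.cos(RY),0])
mid=np.array([655,30,170.])
for L in(55,65,75):
  for dx,dz in ((-200,0),(-250,-30),(-250,0),(-200,60)):
    M,o=timer_ori(RY,np.radians(L),1)
    tcp=mid+[dx,0,dz]
    q=robot.inverse_kinematics(tcp,o)
    d=pred(tcp,o)
    print(L,dx,dz,q is not None and np.round(q,2),d["eye"].round(),[proj(d,p).round().tolist() for p in (mid,mid+ry*60,mid+[0,0,118]-[15,0,0])])
E
```

```text
55 -200 0 False [279.  14. 206.] [[288.0, 356.0], [359.0, 356.0], [286.0, 521.0]]
55 -250 -30 False [229.  14. 176.] [[286.0, 394.0], [349.0, 394.0], [283.0, 548.0]]
55 -250 0 False [229.  14. 206.] [[286.0, 361.0], [348.0, 361.0], [284.0, 505.0]]
55 -200 60 [-0.78 -0.45  2.54  1.21  0.74  3.01] [279.  14. 266.] [[290.0, 288.0], [356.0, 288.0], [288.0, 431.0]]
65 -200 0 False [275.  14. 175.] [[289.0, 315.0], [358.0, 315.0], [289.0, 466.0]]
65 -250 -30 False [225.  14. 145.] [[286.0, 347.0], [348.0, 347.0], [286.0, 483.0]]
65 -250 0 False [225.  14. 175.] [[287.0, 316.0], [347.0, 316.0], [286.0, 448.0]]
65 -200 60 False [275.  14. 235.] [[289.0, 248.0], [356.0, 248.0], [289.0, 387.0]]
75 -200 0 False [277.  14. 144.] [[289.0, 276.0], [357.0, 275.0], [290.0, 416.0]]
75 -250 -30 False [227.  14. 114.] [[287.0, 302.0], [347.0, 302.0], [288.0, 427.0]]
75 -250 0 False [227.  14. 144.] [[287.0, 272.0], [347.0, 272.0], [288.0, 396.0]]
75 -200 60 False [277.  14. 204.] [[289.0, 207.0], [357.0, 207.0], [290.0, 345.0]]
```

```bash
python3 - <<'E'
from h import *
mid=np.array([655,30,170.])
for n,L,off in (("A",38,(-150,0,140)),("B",48,(-190,0,75))):
    M,o=timer_ori(RY,np.radians(L),1)
    robot.move_ptp(mid+off,o); robot.sleep(.25)
    d=robot.get_image("wrist");pickle.dump(d,open(f"W{n}.pkl","wb"));cv2.imwrite(f"pics/w{n}.png",d["img"])
    print(n,robot.current_t(),robot.current_tcp_pos().round(1),np.round(d["eye"],1),robot.current_qpos().round(2),robot.current_contact_force())
E
```

```text
A 6.3833 [505.   30.  308.7] [347.7  15.6 394.9] [-0.38 -0.28  2.04  0.39  0.82 -2.23] [-0.16735141 -0.13843414 -0.81496651]
B 7.3167 [465.7  29.9 245.9] [295.8  14.1 303. ] [-0.59 -0.4   2.38  0.88  0.65 -2.83] [ 0.86606121  0.08206914 -1.31397767]
```

View pics/wA.png

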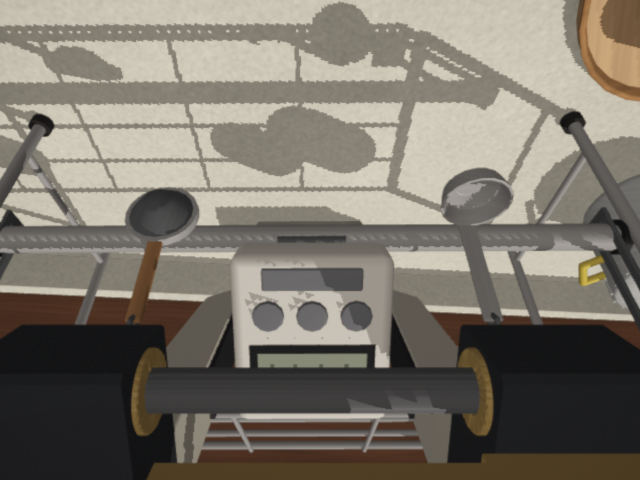

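View pics/wB.png

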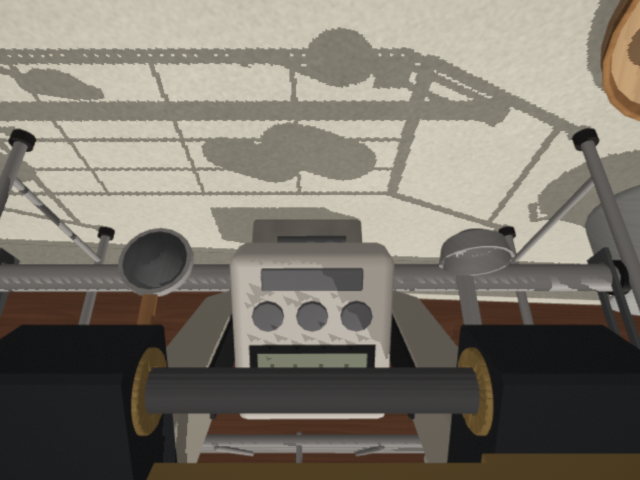

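Both views show the rail: in A at v≈226–250, in B at v≈264–290. The strainer bowl is at (162,215) and (156,262), the scoop cup at (477,197) and (477,252), and the rack's front feet at (40,122) and (572,120) in A. I'll extract the rail edges.

```bash
python3 - <<'E'
from h import *
S=pickle.load(open("D.pkl","rb"))["scene"];A=pickle.load(open("WA.pkl","rb"));B=pickle.load(open("WB.pkl","rb"))
def z(d,x,y,w,h,s): return cv2.resize(d["img"][y:y+h,x:x+w],None,fx=s,fy=s,interpolation=cv2.INTER_CUBIC)
im=np.vstack([z(A,0,205,110,60,3.6)[:,:396],z(A,380,205,110,60,3.6)[:,:396]])
im2=np.vstack([z(B,0,245,110,60,3.6),z(B,390,245,110,60,3.6)])
cv2.imwrite("pics/rails.png",np.hstack([im,im2]))
for d,cols,r in((A,(25,60,90,410,430,540,560,590),(212,262)),(B,(30,60,100,405,425,540,560,585),(250,305))):
    g=cv2.cvtColor(d["img"],cv2.COLOR_BGR2GRAY).astype(float)
    for u in cols: print(u,r[0],g[r[0]:r[1],u-1:u+2].mean(1).astype(int).tolist())
E
```

```text
25 212 [125, 125, 142, 184, 193, 196, 198, 198, 197, 195, 197, 198, 194, 171, 115, 84, 86, 89, 91, 94, 96, 99, 103, 105, 105, 105, 108, 116, 120, 110, 105, 103, 103, 101, 100, 104, 142, 152, 153, 148, 139, 123, 125, 124, 123, 122, 122, 124, 123, 122]
60 212 [196, 197, 196, 197, 199, 198, 179, 145, 128, 125, 131, 162, 190, 160, 105, 84, 88, 90, 93, 95, 98, 101, 105, 112, 117, 120, 114, 109, 108, 107, 106, 104, 103, 102, 102, 109, 114, 145, 153, 149, 139, 128, 123, 114, 120, 121, 120, 121, 122, 121]
90 212 [198, 199, 197, 196, 197, 198, 198, 195, 194, 196, 198, 200, 197, 160, 106, 85, 87, 91, 94, 96, 99, 102, 106, 111, 116, 116, 110, 108, 108, 107, 106, 105, 103, 102, 101, 103, 134, 152, 155, 150, 139, 131, 127, 127, 127, 122, 123, 123, 123, 123]
410 212 [203, 203, 201, 202, 204, 203, 203, 203, 203, 200, 197, 193, 134, 84, 83, 87, 89, 92, 95, 98, 101, 102, 103, 104, 104, 106, 108, 108, 108, 108, 107, 106, 105, 107, 130, 144, 155, 154, 133, 151, 193, 201, 204, 204, 203, 203, 203, 203, 204, 206]
430 212 [202, 199, 201, 203, 203, 202, 201, 203, 203, 203, 201, 196, 136, 85, 84, 88, 90, 93,
[... 2286 characters left out ...]
 91, 93, 94, 97, 99, 100, 101, 102, 102, 103, 104, 105, 104, 104, 103, 103, 102, 99, 96, 96, 119, 127, 128, 127, 127, 128, 135, 173, 194, 198, 195, 156, 92, 57]
560 250 [195, 196, 197, 197, 196, 196, 198, 198, 198, 196, 196, 197, 180, 135, 87, 71, 75, 80, 82, 85, 88, 90, 92, 93, 96, 98, 99, 100, 100, 102, 105, 107, 115, 122, 144, 157, 166, 173, 171, 164, 155, 134, 127, 125, 125, 124, 124, 125, 140, 182, 194, 195, 191, 139, 77]
585 250 [196, 197, 196, 197, 198, 196, 197, 197, 197, 192, 187, 188, 192, 173, 114, 74, 74, 79, 82, 84, 88, 90, 91, 92, 95, 98, 101, 105, 109, 113, 118, 122, 129, 136, 132, 111, 102, 101, 99, 95, 95, 115, 122, 123, 124, 123, 123, 125, 127, 144, 181, 192, 194, 191, 131]
```

View pics/rails.png

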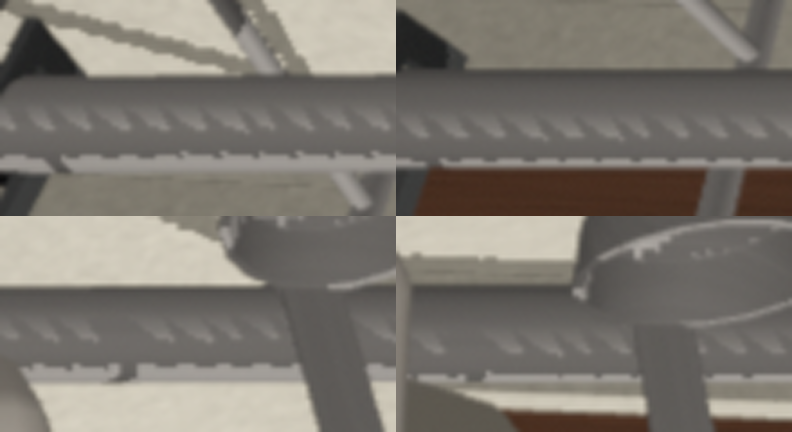

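```bash
python3 - <<'E'
from h import *
S=pickle.load(open("D.pkl","rb"))["scene"]
g=cv2.GaussianBlur(cv2.cvtColor(S["img"],cv2.COLOR_BGR2GRAY).astype(np.float32),(0,0),.6)
for p in ((655,30,150),(655,30,170),(655,30,190),(657,30,180)): print(p,proj(S,p).round(1))
# rail ends approx from crop: (241.3,349.7)-(423,209)
a=np.array([241.3,349.7]);b=np.array([423,209.]);t=(b-a)/np.linalg.norm(b-a);n=np.array([-t[1],t[0]])
if n[1]<0:n=-n
L=np.linalg.norm(b-a)
for s in np.linspace(.1,.9,17):
    c=a+s*(b-a)
    k=np.arange(-12,13,1.); 
    pr=np.mean([cv2.remap(g,(c[0]+n[0]*k+t[0]*j).astype(np.float32)[None],(c[1]+n[1]*k+t[1]*j).astype(np.float32)[None],1)[0] for j in(-2,-1,0,1,2)],0)
    print(c.round(1),pr.astype(int).tolist())
print(n)
E
```

```text
(655, 30, 150) [334.5 278.4]
(655, 30, 170) [335.  273.8]
(655, 30, 190) [335.5 269.1]
(657, 30, 180) [335.8 272.2]
[259.5 335.6] [138, 138, 139, 137, 133, 123, 109, 97, 84, 73, 73, 82, 94, 101, 102, 99, 94, 89, 81, 75, 77, 91, 113, 129, 134]
[268.6 328.6] [138, 138, 138, 138, 134, 122, 107, 94, 81, 72, 76, 88, 98, 102, 101, 98, 93, 86, 79, 75, 83, 103, 123, 133, 136]
[277.6 321.6] [132, 131, 131, 130, 124, 113, 101, 90, 78, 70, 75, 88, 99, 102, 101, 97, 91, 84, 77, 75, 83, 99, 113, 119, 118]
[286.7 314.5] [74, 71, 71, 72, 76, 81, 84, 81, 75, 74, 79, 86, 89, 88, 87, 85, 78, 72, 70, 74, 90, 110, 122, 127, 128]
[295.8 307.5] [62, 62, 61, 64, 74, 86, 90, 84, 73, 73, 85, 96, 101, 101, 98, 92, 85, 78, 76, 88, 109, 126, 133, 134, 134]
[304.9 300.5] [129, 129, 130, 127, 117, 104, 92, 79, 71, 74, 87, 98, 101, 100, 96, 90, 82, 75, 76, 89, 111, 127, 133, 133, 132]
[314.  293.4] [114, 115, 116, 114, 108, 99, 88, 77, 71, 76, 89, 97, 100, 98, 93, 87, 80, 75, 82, 97, 106, 100, 90, 83, 81]
[323.1 286.4] [92, 103, 113, 115, 110, 99, 86, 73, 70, 78, 90, 97, 98, 95, 90, 84, 76, 73, 83, 104, 122, 130, 
[... 469 characters left out ...]
, 83, 101, 122, 135, 139, 139, 138, 138, 138]
[368.5 251.2] [129, 116, 104, 99, 94, 83, 75, 79, 91, 98, 100, 97, 91, 82, 74, 72, 83, 104, 124, 135, 138, 138, 138, 138, 138]
[377.6 244.2] [134, 128, 118, 104, 91, 78, 75, 84, 95, 102, 103, 101, 96, 89, 84, 92, 109, 122, 129, 132, 135, 137, 138, 138, 137]
[386.7 237.1] [136, 127, 114, 101, 86, 73, 72, 85, 97, 102, 102, 99, 93, 86, 80, 86, 103, 121, 131, 134, 133, 132, 129, 127, 125]
[395.7 230.1] [71, 83, 92, 92, 82, 74, 79, 91, 99, 102, 101, 97, 91, 86, 93, 108, 118, 112, 99, 88, 87, 92, 100, 105, 105]
[404.8 223.1] [100, 99, 98, 91, 79, 72, 77, 88, 94, 95, 92, 85, 76, 74, 90, 114, 129, 129, 114, 86, 61, 49, 47, 48, 53]
[0.61225218 0.79066255]
```

```bash
cat > rail.py <<'E'
from h import *
from scipy.optimize import least_squares
S=pickle.load(open("D.pkl","rb"))["scene"];A=pickle.load(open("WA.pkl","rb"));B=pickle.load(open("WB.pkl","rb"))
a=np.array([241.3,349.7]);b=np.array([423,209.]);n=np.array([.61225,.79066])
low=[a+s*(b-a)+n*k for s,k in((.15,9.2),(.35,7.8),(.5,6.5),(.7,5.1),(.85,4.0))]
obs={"A":(A,[(60,225.6),(90,225.6),(430,224),(410,224)],[(60,252.5),(90,252.5),(430,251),(590,250.3)]),
"B":(B,[(60,263.8),(425,263.8),(585,264)],[(60,291.2),(425,290.8),(585,290.7)])}
def line(p): 
    x,z,y=p;return np.array([x,30,z]),np.array([-np.sin(y),np.cos(y),0])
def dist(d,u,c,l):  # distance ray-axis
    e,r=ray(d,*u);m=np.cross(r,l);return abs((c-e)@m)/np.linalg.norm(m)
def res(p,use):
    c,l=line(p);o=[]
    for k in use:
        if k=="S": o+= [(dist(S,u,c,l)-12.5)/2 for u in low]
        else:
            d,e1,e2=obs[k]
            o+=[(dist(d,u,c,l)-12.5)/1 for u in e1+e2]
    return np.array(o)
if __name__=="__main__":
  for use in("AB","AS","BS","ABS"):
    r=least_squares(res,[655,170,.095],args=(use,),x_scale=[1,1,.01]);print(use,r.x.round(3),res(r.x,use).round(2))
E
python3 rail.py; python3 - <<'E'
from h import *
A=pickle.load(open("WA.pkl","rb"));B=pickle.load(open("WB.pkl","rb"))
def z(d,x,y,w,h,s): return cv2.resize(d["img"][y:y+h,x:x+w],None,fx=s,fy=s,interpolation=cv2.INTER_CUBIC)
cv2.imwrite("pics/feet.png",np.vstack([np.hstack([z(A,10,95,65,45,6),z(A,540,95,65,45,6)]),np.hstack([z(B,0,110,65,45,6),z(B,555,110,65,45,6)])]))
E
```

```text
AB [6.13215e+02 1.84774e+02 1.04000e-01] [-2.12 -2.29 -2.92 -2.8  -1.57 -1.41 -0.8  -0.51 12.17 11.44 10.96 -9.44
 -9.72 -9.9 ]
AS [6.55794e+02 1.52413e+02 1.00000e-01] [-0.14 -0.26 -0.19 -0.11 -0.24 -0.12 -0.15 -0.16 -0.12  0.02 -0.12  0.03
  0.1 ]
BS [6.58187e+02 1.65017e+02 1.01000e-01] [ 12.59  12.14  11.77 -12.1  -12.09 -12.16   0.71   0.91   0.81   1.02
   1.13]
ABS [6.55833e+02 1.52383e+02 1.00000e-01] [-0.18 -0.29 -0.16 -0.09 -0.2  -0.09 -0.17 -0.21  0.   -0.25 -0.54 -0.15
 -0.33 -0.34 -0.12  0.01 -0.15 -0.01  0.05]
```

View pics/feet.png

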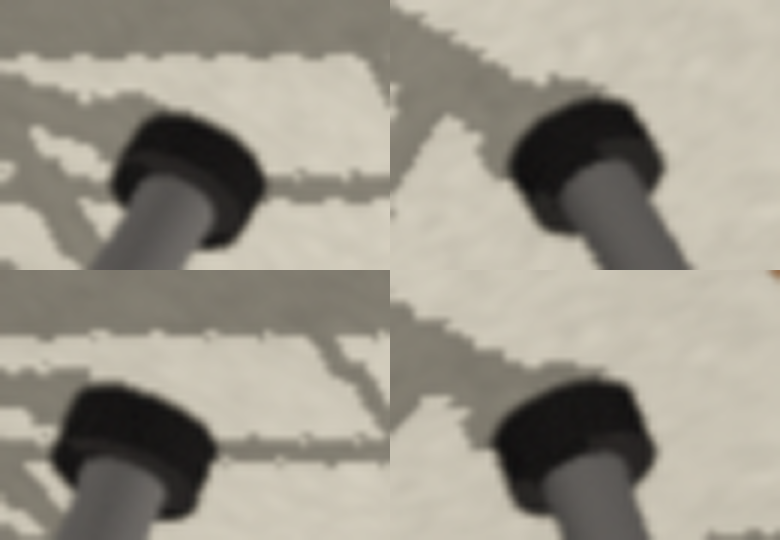

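All three views agree within 0.5 mm: the rail axis at y=30 is x≈655.8, z≈152.4, yaw 0.100. That is inside the allowed height range of 152–188 and consistent with the front wire (x≈642+15). I'll cross-check with other starting points and measure the hooks.

```bash
python3 - <<'E'
from rail import *
for use in("AB","A","B","BS"):
    r=least_squares(res,[656,153,.1],args=(use,),x_scale=[1,1,.01]);print(use,r.x.round(3),abs(res(r.x,use)).max().round(2))
c,l=line([655.8,152.4,.1])
# cups: centre pixels in A and B ; extents
for nm,pa,pb in(("strainer bowl",(162,215),(156,262)),("scoop cup",(477,197),(477,252)),("str L",(126,213),(120,262)),("str R",(200,212),(192,262)),("sc L",(442,200),(440,258)),("sc R",(513,193),(515,246))):
    p,e=tri(A,pa,B,pb);print(nm,p.round(1),round(e,1),"along rail from y30:",round((p-c)@l,1))
# stems at body height in A: strainer (135,318), scoop (494,315): intersect with plane of front wire
nrm=np.array([np.cos(.1),np.sin(.1),0])
for nm,p in(("strStem",(135,318)),("scStem",(494,315)),("bodyTop",None)):
    if p is None: continue
    e,r=ray(A,*p);q=e+r*((c-15*nrm-e)@nrm)/(r@nrm);print(nm,q.round(1),round((q-c)@l,1))
for nm,p in(("hookS",(379.7,203)),("hookSt",(284.7,274.7))):
    q=plane(S,*p,288);print(nm,q.round(1),round((q-c)@l,1),round((q-c)@nrm,1))
E
```

```text
AB [6.56169e+02 1.52179e+02 1.00000e-01] 0.59
A [6.60090e+02 1.49048e+02 1.00000e-01] 0.08
B [6.63687e+02 1.49080e+02 9.90000e-02] 0.22
BS [6.55781e+02 1.52375e+02 9.90000e-02] 0.47
strainer bowl [635.6 -85.4 151.5] 0.3 along rail from y30: -112.8
scoop cup [587.  173.7 153.4] 0.2 along rail from y30: 149.8
str L [ 632.8 -113.8  154. ] 0.9 along rail from y30: -140.8
str R [624.3 -52.5 155.2] 1.6 along rail from y30: -78.9
sc L [585.7 142.2 160.7] 0.4 along rail from y30: 118.7
sc R [586.  205.8 147. ] 0.7 along rail from y30: 181.9
strStem [652.8 -90.5 241.1] -119.6
scStem [625.5 182.  239.7] 154.3
hookS [628. 159. 288.] 131.2 -14.8
hookSt [648.  -93.2 288. ] -121.8 -20.0
```

```bash
cat > p.py <<'E'
from h import *
LEAN=np.radians(38);YAW=.100
M,o=timer_ori(YAW,LEAN,1)
c=np.array([655.8,30,152.4]);l=np.array([-np.sin(.1),np.cos(.1),0])
seat=c+18*l
def tgt(b,dx=0): return seat+M[:,2]*(22+b)+M[:,0]*dx   # b: mm before home
def rep():
    p=robot.current_tcp_pos();q=M.T@(p-tgt(0));F=M.T@robot.current_contact_force()
    a=R.from_euler('xyz',robot.current_eef_rot());e=(a*R.from_euler('xyz',o).inv()).magnitude()
    print("t%.2f b=%.2f dx=%.2f dy=%.2f F(timer)=%s rot=%.3f w=%.3f mom=%s"%(robot.current_t(),q[2],q[0],q[1],F.round(1),e,robot.current_gripper_width(),robot.current_ft_torque().round(2)))
E
python3 - <<'E'
from p import *
robot.move_ptp(tgt(75),o);robot.sleep(.2);rep()
robot.move_linear(tgt(27),o,speed=60);robot.sleep(.3);rep()
for n in("side","scene","wrist"):
    d=robot.get_image(n);cv2.imwrite(f"pics/{n}3.png",d["img"])
E
python3 - <<'E'
import cv2
a=cv2.imread("pics/side3.png");b=cv2.imread("pics/scene3.png")
cv2.imwrite("pics/side3c.png",cv2.resize(a[130:330,200:400],None,fx=3,fy=3))
cv2.imwrite("pics/scene3c.png",cv2.resize(b[170:350,240:440],None,fx=3.3,fy=3.3))
E
```

```text
t8.15 b=75.72 dx=-0.69 dy=-0.22 F(timer)=[-1.5  0.8 -0.1] rot=0.001 w=0.603 mom=[-0.    0.26  0.01]
t9.40 b=27.31 dx=0.26 dy=-0.07 F(timer)=[-0.5 -1.5 -0.7] rot=0.001 w=0.601 mom=[-0.    0.23 -0.01]
```

View pics/side3c.png

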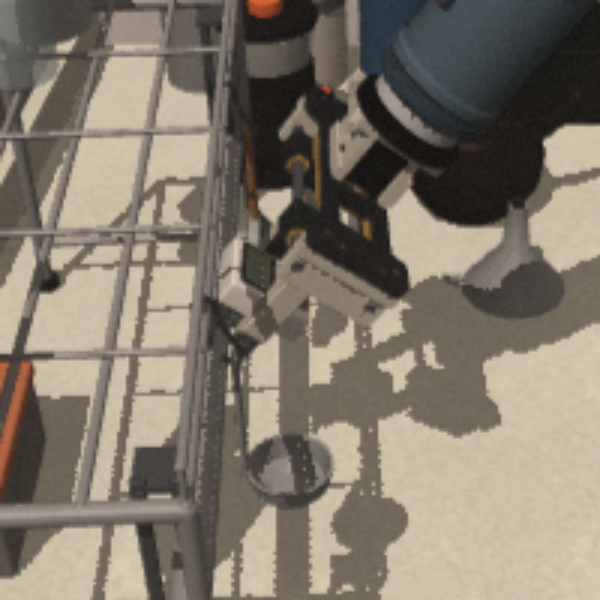

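View pics/scene3c.png

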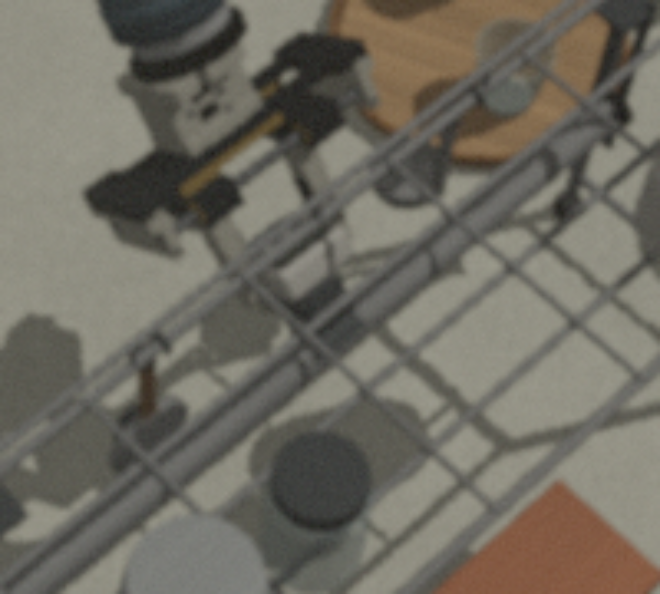

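View pics/wrist3.png

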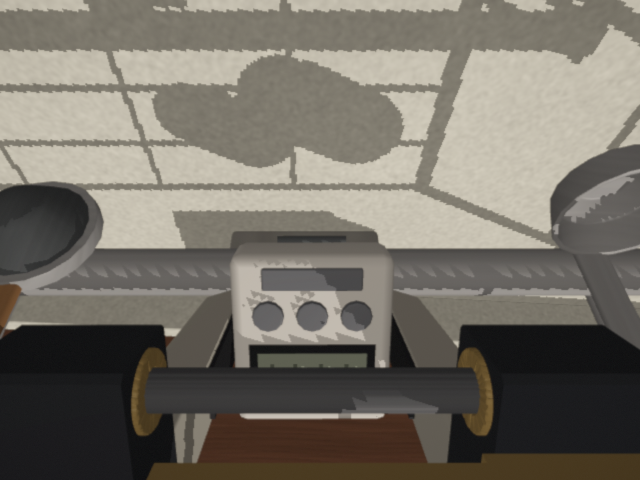

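The timer sits centred between strainer and scoop with no contact. The rail is at v≈249–295. I'll refine the rail fit with this closer view, then press slowly.

```bash
python3 - <<'E'
from p import *
d=robot.get_image("wrist");pickle.dump(d,open("WC.pkl","wb"))
g=cv2.cvtColor(d["img"],cv2.COLOR_BGR2GRAY)
for u in(140,190,415,480,520): print(u,g[242:302,u-1:u+2].mean(1).astype(int).tolist())
E
```

```text
140 [196, 196, 194, 193, 194, 192, 143, 86, 71, 74, 77, 80, 83, 85, 86, 86, 87, 87, 89, 91, 92, 94, 95, 95, 95, 95, 96, 97, 98, 100, 102, 108, 111, 117, 106, 100, 100, 100, 99, 99, 98, 98, 97, 96, 96, 95, 100, 137, 145, 146, 146, 146, 140, 128, 120, 118, 118, 119, 121, 121]
190 [124, 123, 123, 122, 122, 119, 92, 72, 69, 73, 75, 79, 82, 85, 85, 84, 85, 86, 88, 90, 92, 94, 95, 98, 99, 103, 105, 108, 111, 115, 118, 118, 115, 106, 101, 99, 100, 99, 99, 98, 99, 98, 97, 97, 96, 101, 132, 141, 144, 145, 145, 145, 140, 127, 118, 116, 117, 118, 119, 119]
415 [194, 194, 195, 196, 197, 192, 142, 86, 71, 74, 76, 79, 81, 83, 84, 84, 86, 87, 89, 91, 94, 95, 96, 97, 98, 97, 98, 98, 100, 101, 106, 114, 119, 124, 113, 104, 101, 101, 101, 101, 100, 100, 99, 99, 98, 96, 99, 130, 146, 150, 151, 150, 143, 131, 109, 90, 85, 84, 84, 84]
480 [195, 192, 192, 192, 194, 191, 141, 85, 71, 74, 77, 79, 82, 83, 84, 86, 87, 89, 90, 92, 93, 95, 96, 97, 97, 97, 98, 99, 98, 98, 99, 99, 100, 101, 101, 101, 101, 101, 101, 100, 100, 100, 99, 99, 98, 100, 121, 139, 144, 149, 150, 145, 107, 90, 115, 125, 126, 126, 113, 114]
520 [192, 191, 192, 194, 195, 189, 138, 84, 70, 74, 77, 80, 82, 83, 84, 86, 87, 88, 90, 92, 93, 95, 97, 100, 102, 104, 106, 108, 110, 112, 114, 115, 108, 102, 100, 100, 100, 100, 100, 100, 99, 99, 98, 98, 98, 95, 101, 137, 149, 151, 151, 150, 145, 137, 127, 124, 121, 120, 121, 122]
```

```bash
python3 - <<'E'
import rail
from rail import *
C=pickle.load(open("WC.pkl","rb"))
obs["C"]=(C,[(140,248.1),(415,248.1),(520,248.0)],[(140,294.9),(190,294.9),(415,295.3),(520,295.4)])
for use in("C","AC","ABC","CS","ABCS"):
    r=least_squares(res,[656,153,.1],args=(use,),x_scale=[1,1,.01]);print(use,r.x.round(3),abs(res(r.x,use)).max().round(2))
E
```

```text
C [6.57937e+02 1.50795e+02 9.90000e-02] 0.1
AC [6.57987e+02 1.50741e+02 1.00000e-01] 0.18
ABC [6.56221e+02 1.52073e+02 1.00000e-01] 0.66
CS [6.55731e+02 1.52221e+02 9.90000e-02] 0.27
ABCS [6.55833e+02 1.52314e+02 1.00000e-01] 0.6
```

Consistent within 1 mm across the push. I'll press in small, force-watched steps.

```bash
python3 - <<'E'
from p import *
for b in (20,17,14,11):
    s=robot.move_linear(tgt(b),o,speed=25,f_stop=28);print(b,s);rep()
    F=M.T@robot.current_contact_force()
    if s or abs(F[0])>10: break
E
```

```text
20 False
t10.03 b=19.70 dx=-0.28 dy=0.04 F(timer)=[-0.3  0.7 -0.8] rot=0.001 w=0.604 mom=[-0.01  0.3   0.03]
17 False
t10.30 b=17.21 dx=0.25 dy=0.05 F(timer)=[-1.9  0.2  3.5] rot=0.001 w=0.600 mom=[0.07 0.37 0.03]
14 False
t10.57 b=14.19 dx=0.32 dy=-0.01 F(timer)=[-0.6  1.1  4.3] rot=0.001 w=0.600 mom=[0.09 0.27 0.06]
11 False
t10.83 b=10.92 dx=0.01 dy=-0.05 F(timer)=[-0.4 -1.3  1.2] rot=0.000 w=0.601 mom=[0.06 0.24 0.02]
```

Axial force is lower than expected (peak 4 N seen), so I'll look before going on.

```bash
python3 - <<'E'
from p import *
robot.sleep(.2);rep()
d=robot.get_image("wrist");cv2.imwrite("pics/wrist4.png",d["img"])
s=robot.get_image("side");cv2.imwrite("pics/side4.png",cv2.resize(s["img"][195:265,255:345],None,fx=8,fy=8,interpolation=cv2.INTER_CUBIC))
E
```

```text
t11.03 b=10.92 dx=-0.01 dy=-0.03 F(timer)=[0.4 0.2 1.2] rot=0.000 w=0.600 mom=[0.09 0.21 0.03]
```

View pics/wrist4.png

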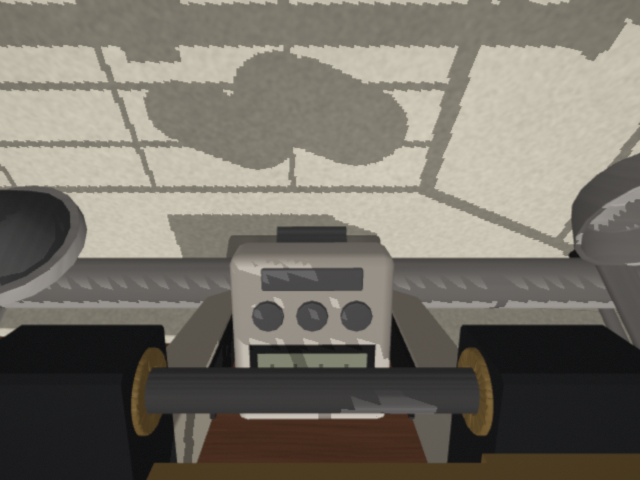

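View pics/side4.png

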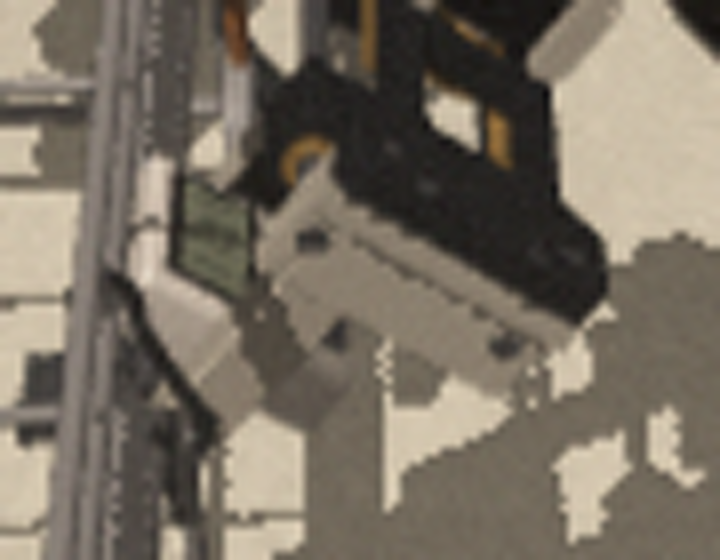

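The timer hasn't moved in the grip: the bar key is still at v≈268–290. The lower arm now shows more, at (312,233), so the clip is opening over the tube. Continuing.

```bash
python3 - <<'E'
from p import *
for b in (9.5,8,6.5,5,3.5,2,1):
    s=robot.move_linear(tgt(b),o,speed=25,f_stop=28);print(b,s);rep()
    F=M.T@robot.current_contact_force()
    if s or abs(F[0])>12 or F[2]>25: break
E
```

```text
9.5 False
t11.38 b=9.35 dx=-0.11 dy=0.01 F(timer)=[-0.7 -0.3  1. ] rot=0.000 w=0.599 mom=[ 0.05  0.22 -0.08]
8 False
t11.63 b=7.76 dx=-0.21 dy=0.04 F(timer)=[-1.   0.5 -2.2] rot=0.000 w=0.598 mom=[ 0.04  0.2  -0.03]
6.5 False
t11.88 b=6.20 dx=-0.24 dy=0.04 F(timer)=[ 0.8  1.  -3.9] rot=0.001 w=0.599 mom=[0.09 0.09 0.03]
5 False
t12.13 b=4.70 dx=-0.28 dy=0.02 F(timer)=[-1.4  0.1 -7. ] rot=0.001 w=0.597 mom=[0.07 0.13 0.03]
3.5 False
t12.38 b=3.22 dx=-0.30 dy=0.03 F(timer)=[-0.3 -0.3 -8.1] rot=0.001 w=0.596 mom=[0.   0.21 0.01]
2 False
t12.63 b=1.77 dx=-0.23 dy=0.01 F(timer)=[-1.   0.6 -7.7] rot=0.000 w=0.600 mom=[0.02 0.22 0.01]
1 False
t12.88 b=1.24 dx=-0.02 dy=0.02 F(timer)=[-1.8 -1.2 -0. ] rot=0.000 w=0.598 mom=[0.01 0.49 0.01]
```

The clip pulled itself in (−8 N) and the axial force went to about zero at b≈1.2, so it's home. One small nudge with a low stop, then a look before release.

```bash
python3 - <<'E'
from p import *
s=robot.move_linear(tgt(0.5),o,speed=10,f_stop=10);print(s);rep()
for n in("wrist","side","scene"):
    d=robot.get_image(n)["img"]
    d={"wrist":d,"side":cv2.resize(d[195:265,255:345],None,fx=8,fy=8,interpolation=3),"scene":cv2.resize(d[190:290,270:400],None,fx=6,fy=6,interpolation=3)}[n]
    cv2.imwrite(f"pics/{n}5.png",d)
E
```

```text
False
t13.13 b=1.17 dx=0.02 dy=0.04 F(timer)=[-3.4 -1.   8.2] rot=0.001 w=0.598 mom=[-0.08  0.83 -0.06]
```

View pics/wrist5.png

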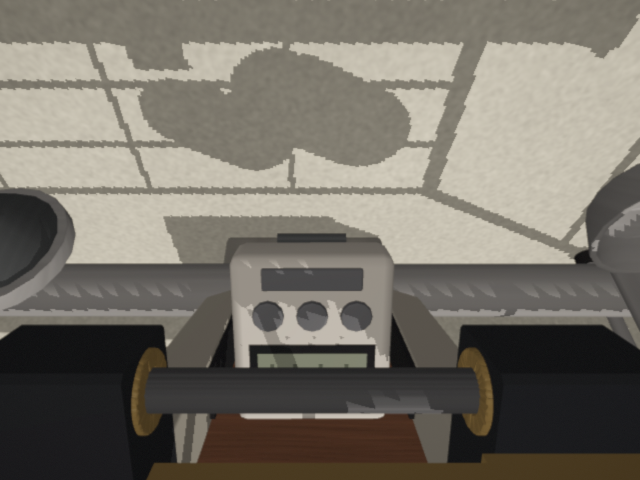

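View pics/scene5.png

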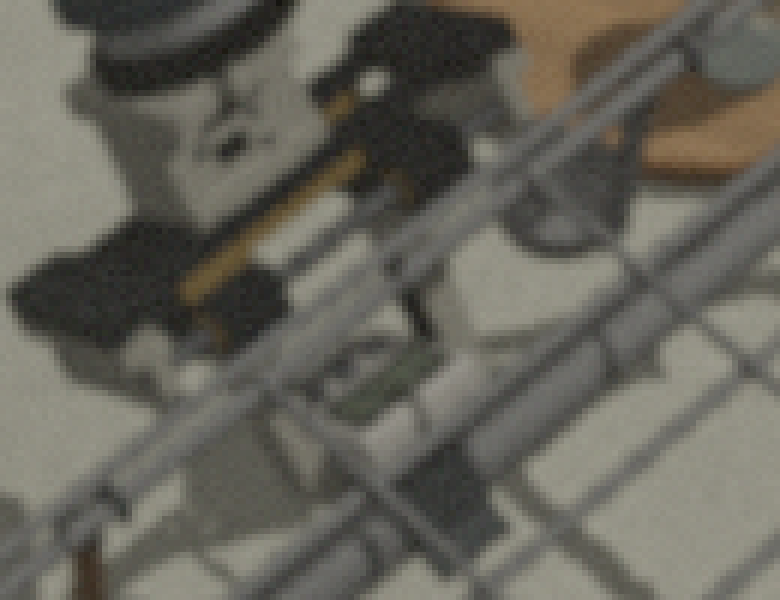

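The lower arm has closed back to v≈236, the clip encloses the tube, and the push force rises steeply (8 N), so it has bottomed out. Releasing and backing out along the approach.

```bash
python3 - <<'E'
from p import *
robot.move_gripper(0.8);robot.sleep(.2);rep()
robot.move_linear(tgt(90),o,speed=70,f_stop=15);rep()
robot.move_ptp(tgt(190)+[-60,0,20],o);robot.sleep(.5);rep()
D={n:robot.get_image(n) for n in("wrist","side","scene")};pickle.dump(D,open("E.pkl","wb"))
cv2.imwrite("pics/wrist6.png",D["wrist"]["img"])
cv2.imwrite("pics/side6.png",cv2.resize(D["side"]["img"][175:305,220:360],None,fx=5,fy=4.6,interpolation=3))
cv2.imwrite("pics/scene6.png",cv2.resize(D["scene"]["img"][170:320,260:440],None,fx=4,fy=4,interpolation=3))
E
```

```text
t14.03 b=0.47 dx=-0.04 dy=0.02 F(timer)=[-0.3 -0.   0.5] rot=0.000 w=0.802 mom=[0.06 0.17 0.01]
t15.46 b=89.61 dx=-0.38 dy=0.03 F(timer)=[ 1.5  0.5 -0.1] rot=0.001 w=0.802 mom=[0.03 0.12 0.  ]
t16.63 b=242.08 dx=-34.86 dy=6.02 F(timer)=[-0.9  0.7  0.4] rot=0.001 w=0.801 mom=[ 0.04  0.22 -0.  ]
```

View pics/wrist6.png

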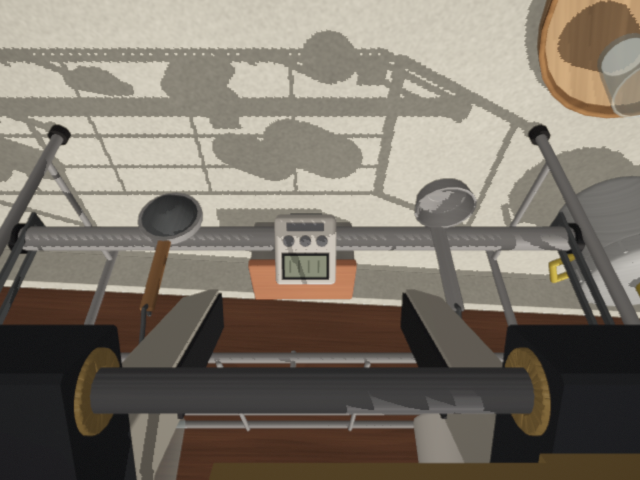

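View pics/side6.png

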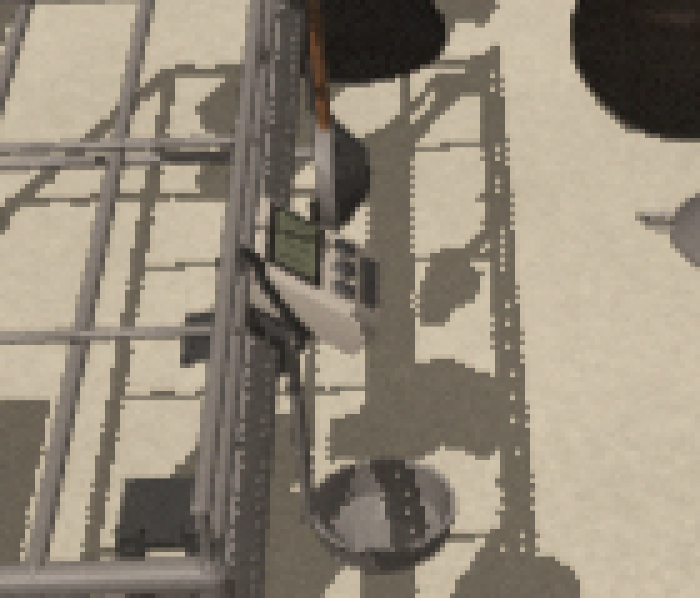

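View pics/scene6.png

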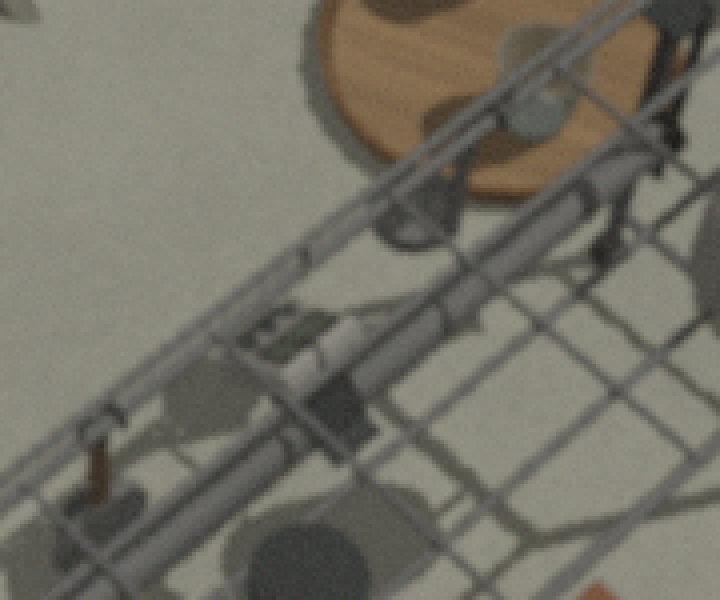

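The timer hangs on the rail between the strainer (170,215) and the scoop (445,203), face towards the robot, display end uppermost (this camera is upside down). I'll check lean and seating from the face corners and confirm it is at rest.

```bash
python3 - <<'E'
from p import *
D=pickle.load(open("E.pkl","rb"));d0=D["wrist"]
d=robot.get_image("wrist");pickle.dump(d,open("F.pkl","wb"))
print(robot.current_t(),"diff",cv2.absdiff(d["img"],d0["img"])[205:300,260:350].mean())
cv2.imwrite("pics/w7.png",cv2.resize(d["img"][205:300,260:350],None,fx=8,fy=6.3,interpolation=3))
b=pickle.load(open("D.pkl","rb"))
for n in("scene","side"):
    df=cv2.absdiff(D[n]["img"],b[n]["img"]).max(2);cv2.imwrite(f"pics/df_{n}.png",df*3)
E
```

```text
16.8333 diff 4.249434697855751
```

View pics/w7.png

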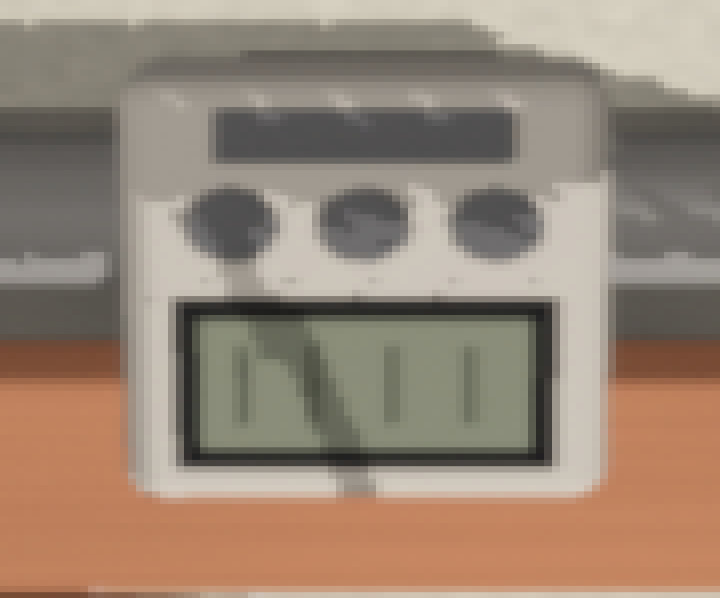

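View pics/df_side.png

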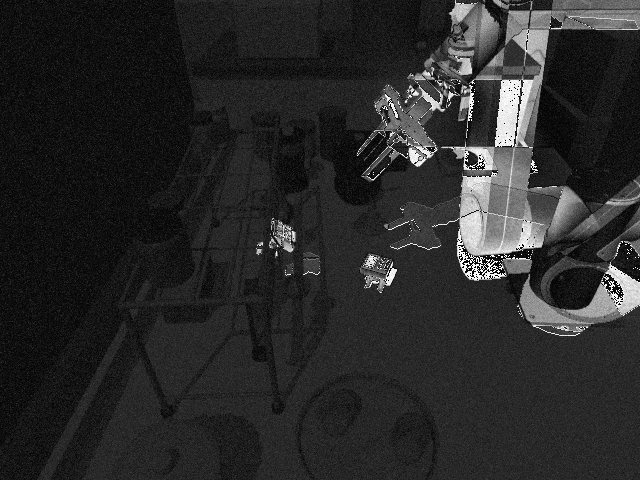

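The side-view difference shows only the timer and arm changed; scoop, strainer, tray, cups, jebena and funnel have no residue. Now the face-corner PnP and rest check.

```bash
python3 - <<'E'
from p import *
d=pickle.load(open("F.pkl","rb"))
robot.sleep(.3);e=robot.get_image("wrist");robot.sleep(.3);e2=robot.get_image("wrist")
print("diff timer",cv2.absdiff(e["img"],e2["img"])[205:300,260:350].mean(),"diff floor",cv2.absdiff(e["img"],e2["img"])[0:40,0:500].mean())
f,cx,cy,eye,C=cam(d)
w=56/2;h=32
obj=np.array([[-h,-w,74],[-h,w,74],[h,w,74],[h,-w,74]],float)
# image left = -y? wrist flipped: strainer(-y) is at left
img=np.array([[275,218.3],[335.6,218.3],[335.8,283.8],[276.5,283.8]])
ok,rv,tv=cv2.solvePnP(obj,img,np.array([[f,0,cx],[0,f,cy],[0,0,1]]),None,flags=cv2.SOLVEPNP_ITERATIVE)
Rt=C@cv2.Rodrigues(rv)[0];t=eye+C@tv[:,0]
st=t+Rt@[0,0,21];z=Rt[:,2]
q=R.from_euler('z',-.1).as_matrix()@(st-c)
print("z",z.round(3),"lean",np.degrees(np.arccos(z[2])).round(1),"x",Rt[:,0].round(3),"y",Rt[:,1].round(3),"seat rel rail",q.round(1))
# expected face corner pixels for nominal home pose at several leans (check only, at given rail)
for L in(28,34,38,42,48):
    m,_=timer_ori(.1,np.radians(L),1);P=(seat+m@(np.array([[-h,0,53],[h,0,53]]).T)[:,:,None].squeeze() if False else [seat+m@np.array([s*h,0,53]) for s in(-1,1)])
    print(L,[proj(d,p).round(1).tolist() for p in P])
E
```

```text
diff timer 1.1499415204678363 diff floor 0.25758333333333333
z [-0.604 -0.086  0.792] lean 37.6 x [0.788 0.087 0.61 ] y [-0.121  0.992  0.015] seat rel rail [ 7.9 20.4 -6.1]
28 [[304.2, 229.0], [304.7, 291.0]]
34 [[304.2, 221.8], [304.6, 287.4]]
38 [[304.2, 217.2], [304.5, 284.7]]
42 [[304.2, 212.7], [304.5, 281.6]]
48 [[304.3, 206.3], [304.4, 276.5]]
```

```bash
python3 -c "
from bench import robot
print(robot.current_t(),robot.current_contact_force().round(1));robot.hand_in()"
```

```text
17.5333 [ 0.  -0.4 -0.6]
the job is handed in; nothing more can be done
```

The timer is clipped onto the rail between the strainer and the scoop, and I handed the job in at about 17.5 s of the 48 s. The hand-in gave no verdict, so the following is from my own measurements.

- **Finding the rail:** I picked the timer up by its flat sides and triangulated the rail from three views. Its axis is about 152 mm up, near the low end of its slots, with the rack turned about 0.10 rad.
- **Snapping it on:** I pushed at a 38° lean in small steps. The clip drew itself in with up to −8 N. A last nudge gave +8 N with almost no further travel, so it was home.
- **Forces:** The push readings taken between steps peaked at about 4 N while snapping on, below the expected 10–20 N. A higher peak between steps may have gone unseen, but the 28 N stop never triggered.
- **Last checks:**
  - The lean is about 37.6°, with the display uppermost and the face towards the robot.
  - The clip is about square to the rail (0.02 rad).
  - The timer is roughly 135 mm from each hook.
  - It was at rest, and the robot was clear with tool force near zero.
  - The before/after side image showed no change except the timer and the arm.
- **Check that disagreed:** A pose fit from the face corners put the seat about 10 mm deeper along the camera's view than the rail. I put this down to the rounded case edges making the face look small. The corner positions matched the home pose within about 1 pixel, and the force readings also said it was home.

I could not read the clip arm angles directly; I judged them closed from the pictures and forces.

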